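# Clear the mug off the glue jar and open the jar held in the vice

### The job

Somebody has parked the steel mug on the cap of the glue jar that is clamped in the vice: hang the mug by its handle on the hook of the mug stand. Then unscrew the jar's tight cap anticlockwise while the vice braces the jar, stop turning once the threads let go, lift the cap straight up and finish still holding it in the gripper, level, just above the open mouth and clear of the jar, with the dauber's ball under it still hanging in the mouth. Leave the jar standing in the vice and do not disturb the bowl, the awl or the acrylic box.

Things in the scene. Friction and masses are not known exactly. Their poses are not given: they have to be found in the camera images.
- vice: Low dark-steel machine vice bolted to the shelf: base 215 x 80 mm, jaws 69 mm high over the shelf; screw and tommy bar (below 52 mm) run out to 185 mm along its -x. Origin on the shelf under the middle of the jaw gap, where the jar's axis is. Its rubber-faced jaws clamp two flats of the jar, along the vice's x, so that the jar cannot turn.
- jar: Square white plastic jar, 64 x 64 mm, flat shoulder 65 mm above its underside, then a round open neck (outside 48, inside 38 mm). Origin at the centre of the underside, z up; it stands on the vice's bed, 18 mm above the shelf, lightly clamped (25 N), 0.3 kg. x axis as the vice's.
- jar_rim (a point): Centre of the neck's rim, 88 mm above the jar's underside. A rubber sealing ring on the rim reaches 3 mm higher while the cap is tight and springs up to 6 mm higher when it is off. Three thread ramps on the neck, each 55 degrees long, hold the cap's three lugs.
- cap: Black ribbed twist-off cap, 64 mm across, 22 mm high, 70 g. Origin at the centre of its lower edge, z up. Tight, that edge is 72 mm above the jar's underside (7 mm over the shoulder) and its x axis points 70 to 75 degrees clockwise, from above, of the jar's x. Breaking it loose takes about 0.5 N m, easing as it turns (grip with about 60 N); it climbs 2 mm in turning.
- cap_top (a point): Centre of the cap's top face, 22 mm over its lower edge, about 112 mm above the shelf when tight. Turned anticlockwise, the threads let go when the cap's x axis is still about 22 degrees short of the jar's x; it lifts straight off from there to 20 degrees past it (then the next threads would catch). So turn 65 to 70 degrees, to bring the two x axes in line.
- dauber (a point): Centre of the 12 mm steel ball (dauber) on a 6 mm steel rod under the cap, 25 mm below the cap's lower edge, on its axis; inside the jar while the cap is on.
- mug: Straight steel mug, 66 mm across, 85 mm high, about 0.16 kg, standing upright and roughly centred on the cap. Origin at the centre of its underside, z up. Handle at its +y: a D-shaped loop of 8 mm round bar in the mug's y-z plane, reaching 65 mm from the axis; the opening in it runs from y = 33 to 57 mm and z = 24 to 66 mm.
- mug_handle (a point): Underside of the handle's upper bar, in the middle: 45 mm from the mug's axis towards its +y and 66 mm above its underside. This is the spot that rests on the hook.
- mug_stand: Dark steel mug stand, fixed: round foot 110 mm across, 12 mm high, upright 14 mm post (249 mm high with its ball), one hook. Origin at the centre of the foot's underside. The hook is an 8 mm round bar, axis 215 mm above the shelf, level for 72 mm from the post along the stand's -x, then turned up to a tip 86 mm from the post; top of the tip 233 mm above the shelf.
- hook_bar (a point): Top of the level part of the hook, 50 mm from the post along the stand's -x, 219 mm above the shelf.
- bowl: White ceramic bowl, 116 mm across, 45 mm high; origin at the centre of its underside. Bystander.
- acrylic_box: Clear acrylic box with a snap lid, 93 x 67 mm, 34 mm high, with rivets in it; origin at the centre of its underside. Bystander.
- awl: Awl with a black plastic handle, 146 mm long, 26 mm thick, lying on the shelf along its own x; origin under the handle. Bystander.
Not all that is in view belongs to the job. There is more than one size of the cap; the one meant has the size given above. What is shaped like the mug but green is not meant.

How it is judged (in metres and radians):
On the way, in this order (a step that is already met when the one before it is completed fails the run):
1. the mug hangs by its handle on the hook, let go (x of mug_handle in the frame of mug_stand between -0.085 and -0.008 m and y of mug_handle in the frame of mug_stand between -0.02 and 0.02 m and z of mug_handle in the frame of mug_stand between 0.195 and 0.24 m and contact force between mug and mug_stand above 0.5 N and contact force between mug and the fingers below 0.05 N), for 0.5 s.
2. the cap is off its threads, lifted clear of the jar (z of cap in the frame of jar above 0.084 m and contact force between cap and the fingers above 1 N), for 0.1 s.
At the end, for the whole second after the job is handed in: Mug hangs on the hook by its handle, let go. Fingers hold the cap still, level (10 deg), within 12 mm of the jar's axis, edge 95 to 117 mm above the jar's underside (dauber still in the mouth), clear of the jar, x axis within 43 deg of the jar's. Jar upright, seated in the vice (6 mm, 5 deg) (all of step 1 and z of cap in the frame of jar above 0.095 m and z of dauber in the frame of jar below 0.092 m and horizontal distance between cap and jar below 0.012 m and angle between cap's own z axis and vertical below 0.17 rad and angle between the x axis of cap and the x axis of jar, either way round below 0.75 rad and contact force between cap and the fingers above 1 N and contact force between cap and jar below 0.1 N and linear speed of cap below 0.03 m/s and z of jar in the frame of vice between 0.012 and 0.024 m and horizontal distance between jar and vice below 0.006 m and angle between jar's own z axis and vertical below 0.09 rad); the arm keeps its last pose, push and grip.
It fails at once if the jar is pulled up out of the vice (z of jar in the frame of vice above 0.03 m).
It fails at once if the bowl, the awl or the acrylic box is shifted by more than 25 mm (distance of any of bowl, awl, acrylic_box from where it was at the start of the episode above 0.025 m).
It also fails if it takes over 54 s, if anything falls off the work surface, if the arm or the gripper's body presses on something with over 40 N, if the wrist force passes 120 N, or if a joint passes its speed limit or range.

### The arm

A 7-joint arm with a two-finger parallel gripper is mounted at the origin on the work surface. World frame = base frame: x ahead of the robot, y to its left, z up, the work surface at z = 0. Lengths are in mm, angles in rad, forces in N, time in s.
With the tool pointing down it reaches from about 400 to 875 mm from the base axis. Payload 4.4 kg.
Tool frame: the origin (TCP) lies midway between the tips of the shut fingers; the grasp point (between the pads) lies ctrl.grip_depth behind it (ctrl.grip_depth is the distance from the TCP to the grasp point, in mm); z points along the fingers, y is the line along which they close (so a half turn about z gives the same grasp; the last joint's range is limited). The gripper opens to 85 mm and grips with 20 to 120 N. Pads are 22 mm wide; open, the fingers measure 114 mm over their backs; the gripper's body (76 mm by 85 mm) begins 54 mm behind the grasp point. The pads swing forward as they close: fully open they stand 13 mm farther back than shut.
Start: joints at [-1.299, 0.628, 0.038, 1.517, -0.027, 0.996, -0.02], TCP at [215.395, 613.289, 231.313] pointing down, gripper open.
Joint ranges: [-3.06, 3.06], [-0.37, 2.12], [-1.25, 1.32], [0.18, 2.47], [-1.1, 4.24], [0.23, 1.98], [-2.94, 2.94]. Speed limits (rad/s): [2.57, 2.57, 3.14, 3.14, 3.14, 3.14, 3.14].

### API

Orientations are given as [roll, pitch, yaw] about the fixed x, y, z axes, in that order (R = Rz(yaw) Ry(pitch) Rx(roll)).
In Python, from cell import ctrl gives the robot as it stands.
- The arm moves only by the tool carry_out, never from a script. Its argument "deltas" is one flat list of numbers, 7 for each row, row after row: the turn, a rotation vector about the tool's x, y, z in degrees, then the shift along the tool's x, y, z in m, then the closure, from -1 (fully open) to 1 (shut). In form: [wx, wy, wz, dx, dy, dz, claw, wx, wy, wz, dx, dy, dz, claw, ...]. A call has 1 to 12 rows; each row shifts and turns the commanded pose from where the row before left it, along the tool's axes as they then stand; what a row does not reach is not made up. A row lasts 1/8 s, in which the tool goes at most 62.5 mm and 10.7 degrees, less where a joint would pass 70% of its speed; a pose out of reach is approached as far as the arm can. A call with a gripper value outside its range is refused whole. The fingers move at their own pace and stop on an object; the grip force is fixed at half the most. Time passes only in rows, so rows that do not move let the fingers close. It gives the time, the measured TCP pose, the force, the opening and the grip force at its end, in the units of the state.
- ctrl.read_state(): the state, without advancing time (a new reading comes with each control period).
- ctrl.get_image(name): name is "scene" or "side" or "wrist"; returns the picture (384x512x3 uint8, red, green, blue); there is no depth.
- ctrl.calibration(name): a dict with "mtx" (3x3 intrinsics, pixels), "distortion" ([k1, k2, p1, p2, k3] as OpenCV has them; the pictures are not rectified), "R" (3x3) and "t" (3): a world point X has camera coordinates R X + t. Camera axes: x right, y down, z forward; pixel columns grow to the right and rows downward; lengths in mm; the calibration is good to about 2 mm. A picture is of the moment at which its call begins: read the wrist's pose just before it. calibration takes no time and is no camera call; for the wrist camera it gives the pose at the moment of the call.
- ctrl.finish_job(): hands the job in; it is judged then, once.
The state is a dict: "clock": time; "qpos": joint angles; "qd": joint speeds; "tau": joint torques, N m; "eef_pos": TCP position; "tool_rot": TCP orientation; "force": force on the tool from outside, world axes, zero at the start; "torque": the same for the moment, N m; "width": finger opening in mm; "gripper_force": force on a finger pad.
Only numpy, scipy, OpenCV 4.12 (cv2) and the standard library are available. Lean on these libraries where they do the work, as an engineer would, in place of code of your own. Each camera call takes 0.05 s, during which the arm holds its last target. There are 200 camera calls.

## Working session

There is one attempt and no reset: what is moved stays moved. The work goes in short steps, Python scripts to look and compute and a tool call to move; the robot and the scene stay as the last step left them, time stands still between calls to the robot, and variables do not carry over. Pictures are saved under pics/ and viewed, at most 10 in all, crops included, and the job is handed in when it is done.

Besides the shell and the picture viewer there is one more tool, called after "Request:" by a JSON object that holds its "fn" and its "kwargs". carry_out: Moves the arm, as the interface text tells. Its arguments: {"type":"object","properties":{"deltas":{"type":"array"}},"required":["deltas"]}

```bash
mkdir -p pics; ls; python3 - <<'E'
from cell import ctrl
import cv2, numpy as np
print(ctrl.read_state(), ctrl.grip_depth)
a=ctrl.get_image("scene");b=ctrl.get_image("side")
for n,i in (("scene",a),("side",b)):
    cv2.imwrite(f"pics/{n}0.png",cv2.resize(i[:,:,::-1],(800,600),interpolation=cv2.INTER_CUBIC))
    c=ctrl.calibration(n);print(n,c)
    np.save(f"{n}.npy",i)
E
```

```text
pics
{'clock': 0.0, 'qpos': array([-1.29882436,  0.62937396,  0.03846572,  1.51835142, -0.02700658,
        0.99626484, -0.01998481]), 'qd': array([ 0.00109614, -0.00160288, -0.00065792,  0.00079287, -0.00021168,
       -0.00275698, -0.00074436]), 'tau': array([-6.52764120e-04, -5.63402224e+01,  1.22605138e+00, -1.93441129e+01,
        1.09644592e-02,  1.05855457e-02,  6.07102294e-06]), 'eef_pos': array([215.18317327, 612.70496223, 230.37676574]), 'tool_rot': array([-3.13971410e+00,  3.41497159e-05,  2.80381347e+00]), 'force': array([0.34623337, 0.12076329, 0.65765445]), 'torque': array([ 0.09816809, -0.05836778, -0.01501288]), 'gripper_force': 0.0, 'width': 85.56040853994467} 18.700000000000003
scene {'mtx': array([[389.9964899 ,   0.        , 258.75292666],
       [  0.        , 389.9964899 , 190.24543362],
       [  0.        ,   0.        ,   1.        ]]), 'distortion': array([0.02284119, 0.        , 0.        , 0.        , 0.        ]), 'R': array([[ 0.74806033,  0.66362839, -0.00176376],
       [ 0.53793062, -0.60792245, -0.58400423],
       [-0.38863401,  0.43592161, -0.8117487 ]]), 't': array([-426.96464258, -259.81701393, 1463.56731882])}
side {'mtx': array([[472.30067344,   0.        , 259.29490194],
       [  0.        , 472.30067344, 197.41827802],
       [  0.        ,   0.        ,   1.        ]]), 'distortion': array([0.0664599, 0.       , 0.       , 0.       , 0.       ]), 'R': array([[ 0.98864876, -0.14930808, -0.01675494],
       [-0.09454722, -0.53159386, -0.84170588],
       [ 0.11676666,  0.83373561, -0.53967628]]), 't': array([-570.56374041,  154.75073628, 1334.25640033])}
```

View pics/scene0.png

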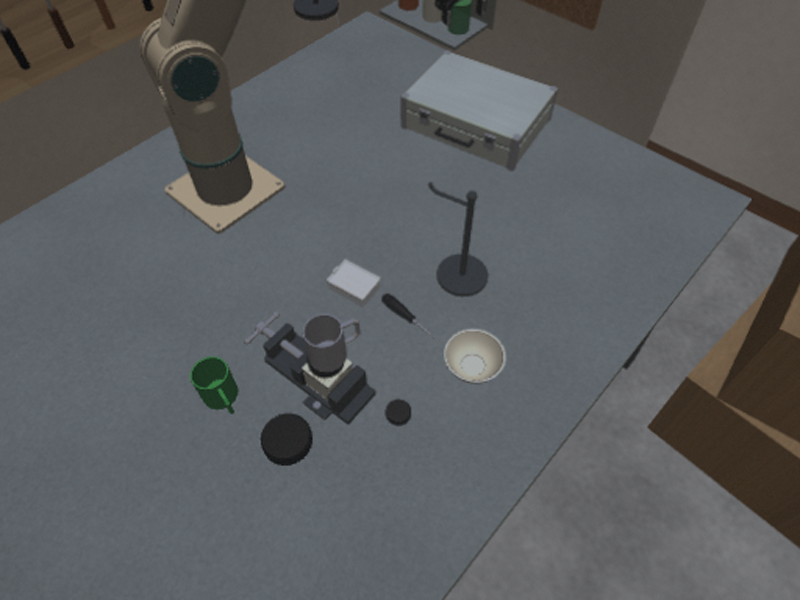

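View pics/side0.png

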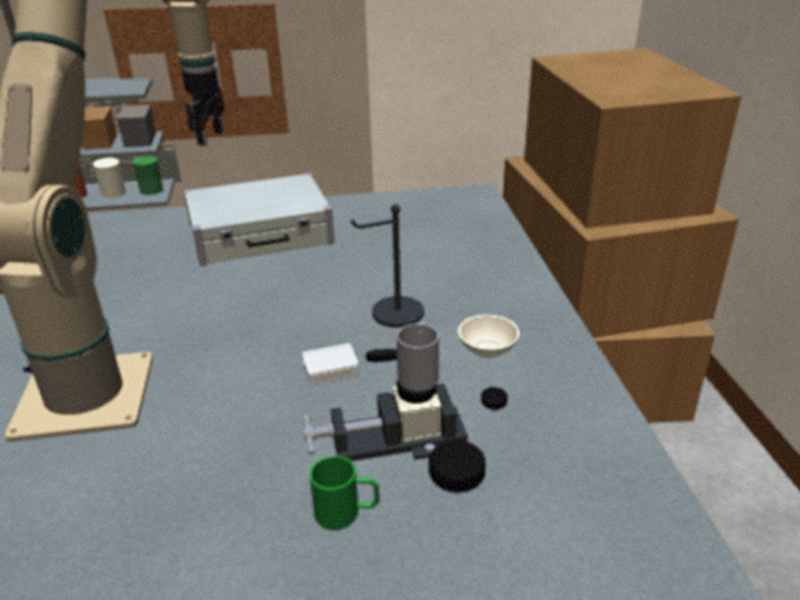

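The scene view shows the steel mug at about (325,340) on the jar with its handle pointing right. The stand post runs from (471,195) to (463,275) with the hook tip at (431,185), and the vice is around (320,370). In the side view the mug is at (418,360), the post at (397,260) and the hook tip at (354,222). I'll enlarge both.

```bash
python3 - <<'E'
import cv2, numpy as np
for n,x,y,w,h,s in (("scene",150,112,200,150,4),("side",190,128,216,162,3.7)):
    i=np.load(n+".npy")[y:y+h,x:x+w,::-1]
    i=cv2.convertScaleAbs(i,alpha=1.5)
    i=cv2.resize(i,None,fx=s,fy=s,interpolation=cv2.INTER_CUBIC)
    for k in range(0,w,20): cv2.putText(i,str(x+k),(int(k*s),10),0,.35,(0,255,255));cv2.line(i,(int(k*s),12),(int(k*s),18),(0,255,255))
    for k in range(0,h,20): cv2.putText(i,str(y+k),(0,int(k*s)+4),0,.35,(0,255,255));cv2.line(i,(24,int(k*s)),(30,int(k*s)),(0,255,255))
    cv2.imwrite(f"pics/{n}_crop.png",i)
E
```

```text
(no output)
```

View pics/scene_crop.png

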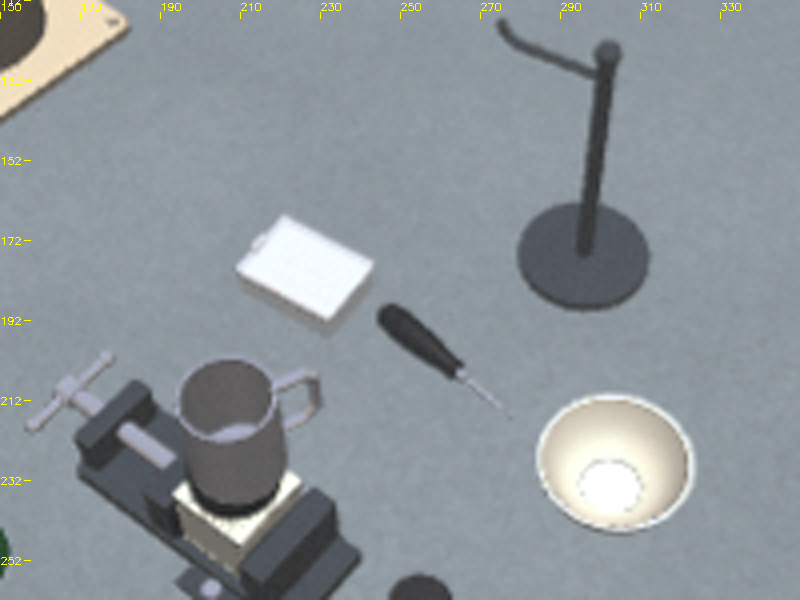

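View pics/side_crop.png

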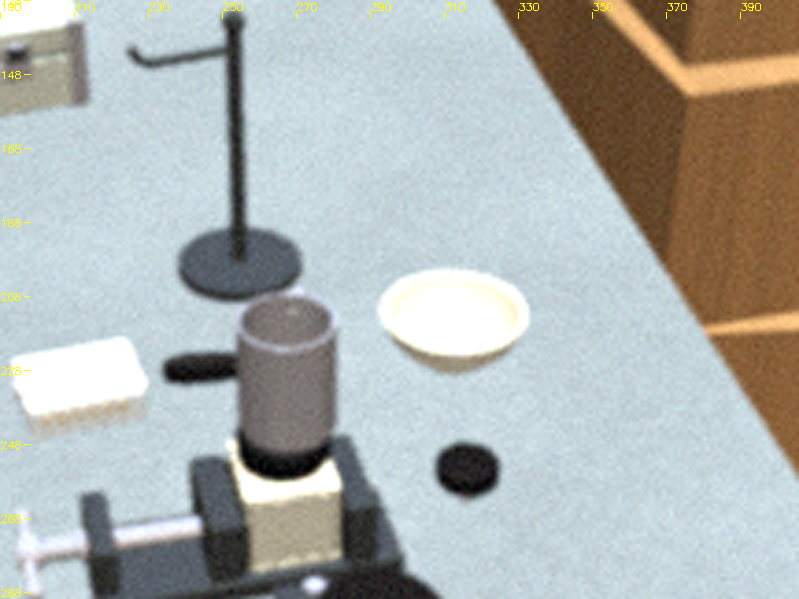

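The crops show the mug rim centred at scene crop (227,398) and side crop (288,322), and the handle's outer upper corner at scene (316,375). For the stand, the foot is at scene (583,252), the ball at (608,53) and the hook tip at (502,23). The jar's shoulder corners are at scene (173,493), (235,540) and (302,482).

```bash
cat > h.py <<'E'
from cell import ctrl
import cv2, numpy as np
def ray(n,p,c=None):
    c=c or ctrl.calibration(n)
    u=cv2.undistortPoints(np.array([[p]],float),c["mtx"],c["distortion"])[0,0]
    return -c["R"].T@c["t"], c["R"].T@np.r_[u,1]
def onz(n,p,z,c=None):
    o,d=ray(n,p,c); return o+d*(z-o[2])/d[2]
def tri(rs):
    A=0;b=0
    for o,d in rs:
        d=d/np.linalg.norm(d);P=np.eye(3)-np.outer(d,d);A=A+P;b=b+P@o
    return np.linalg.solve(A,b)
def proj(n,X,c=None):
    c=c or ctrl.calibration(n)
    return cv2.projectPoints(np.array([X],float),cv2.Rodrigues(c["R"])[0],c["t"],c["mtx"],c["distortion"])[0][0,0]
S=lambda u,v:(150+u/4-.4,112+v/4-.4)
D=lambda u,v:(190+u/3.7-.4,128+v/3.7-.4)
E
python3 - <<'E'
from h import *
np.set_printoptions(precision=1,suppress=True)
for nm,s,d,z in (("rim",(227,398),(288,322),197),("foot",(583,252),(240,262),12),("ball",(608,53),(234,18),241),("tip",(502,23),(133,50),231),("bend",(518,42),(149,63),215),("hookpost",(597,74),(230,50),215),
 ("handle corner",(316,375),None,182),("handle low",(318,415),None,152),("jarL",(173,493),(230,440),83),("jarB",(235,540),(248,503),83),("jarR",(302,482),(340,488),83),
 ("tommy",(70,390),(27,550),40),("baseL",(78,475),None,0),("baseend",(245,597),None,0)):
    r=[onz("scene",S(*s),z)]
    if d: r+=[onz("side",D(*d),z),tri([ray("scene",S(*s)),ray("side",D(*d))])]
    print(nm,*r)
E
```

```text
rim [ 569.9 -199.9  197. ] [ 570.  -199.5  197. ] [ 570.  -199.9  197.2]
foot [586.6 165.8  12. ] [585.9 161.8  12. ] [586.1 166.9   9.4]
ball [586.6 166.8 241. ] [587.4 170.7 241. ] [587.2 165.7 242.9]
tip [503.9 148.3 231. ] [502.9 147.5 231. ] [503.1 149.2 230.1]
bend [515.2 154.  215. ] [515.5 154.6 215. ] [515.5 153.7 215.4]
hookpost [579.4 166.8 215. ] [582.9 166.2 215. ] [581.8 163.8 217.3]
handle corner [ 592.5 -143.2  182. ]
handle low [ 600.4 -152.2  152. ]
jarL [ 536.1 -236.6   83. ] [ 533.2 -171.4   83. ] [ 538.6 -236.5  119.9]
jarB [ 594.6 -233.5   83. ] [ 535.9 -238.9   83. ] [ 555.5 -207.6   37.9]
jarR [ 597.1 -171.1   83. ] [ 598.4 -234.2   83. ] [ 596.9 -171.6   47. ]
tommy [ 389.7 -215.2   40. ] [ 388.4 -211.3   40. ] [ 389.4 -214.8   41.8]
baseL [ 427.6 -249.8    0. ]
baseend [ 595.3 -236.5    0. ]
```

Measurements agree with the given sizes:

| Item | Position (mm) | Yaw |
|---|---|---|
| Jar | (566, -203) | about 4° |
| Mug axis | (570, -200) | handle at about 66° |
| Stand | (586.5, 166.5) | about 12° |

I'll write a small row planner next.

```bash
cat > plan.py <<'E'
from h import *
import sys, json
from scipy.spatial.transform import Rotation as Ro
np.set_printoptions(precision=1,suppress=True)
def plan(wps,claw,start=None):
    """wps: (x,y,z,tool-y angle deg,rows); prints rounded rows from the measured pose"""
    s=ctrl.read_state()
    p=np.array(s["eef_pos"],float);R=Ro.from_euler("xyz",s["tool_rot"])
    if start: p=np.array(start[:3],float);R=Ro.from_euler("xyz",[np.pi,0,np.radians(start[3]+90)])
    print("at",p,np.degrees(s["tool_rot"]),"w",s["width"])
    out=[]
    for x,y,z,a,n in wps:
        T=Ro.from_euler("xyz",[np.pi,0,np.radians(a+90)])
        for k in range(n,0,-1):
            w=np.round(np.degrees((R.inv()*T).as_rotvec())/k,1)
            d=np.round(R.inv().apply((np.array([x,y,z])-p)/k)/1000,3)
            out.append([*w,*d,claw]); p=p+R.apply(d*1000); R=R*Ro.from_rotvec(np.radians(w))
    print(", ".join(", ".join(f"{v:g}" for v in r) for r in np.array(out)+0.0))
    print("end",p,R.as_euler("xyz",degrees=True))
E
python3 - <<'E'
from plan import *
plan([(400,190,330,25,10),(570,-200,300,-22,10)],-1)
E
```

```text
at [215.2 612.8 230.5] [-179.9   -0.   160.6] w 85.31473803227934
0, 0, 4.6, -0.031, -0.034, -0.01, -1, 0, 0, 4.6, -0.034, -0.031, -0.01, -1, 0, 0, 4.6, -0.037, -0.028, -0.01, -1, 0, 0, 4.5, -0.039, -0.025, -0.01, -1, 0, 0, 4.6, -0.04, -0.022, -0.01, -1, 0, 0, 4.5, -0.042, -0.019, -0.01, -1, 0, 0, 4.6, -0.044, -0.016, -0.01, -1, 0, 0, 4.5, -0.044, -0.012, -0.01, -1, 0, 0, 4.6, -0.046, -0.008, -0.009, -1, -0.1, 0.1, 4.5, -0.046, -0.005, -0.01, -1, 0, 0, 4.7, -0.042, -0.001, 0.003, -1, 0, 0, 4.7, -0.043, 0.002, 0.003, -1, 0, 0, 4.7, -0.042, 0.006, 0.003, -1, 0, 0, 4.7, -0.041, 0.009, 0.003, -1, 0, 0, 4.7, -0.041, 0.013, 0.003, -1, 0, 0, 4.7, -0.039, 0.016, 0.003, -1, 0, 0, 4.7, -0.038, 0.019, 0.003, -1, 0, 0, 4.7, -0.036, 0.022, 0.003, -1, 0, 0, 4.7, -0.035, 0.025, 0.003, -1, 0, 0, 4.7, -0.032, 0.028, 0.003, -1
end [ 570.1 -199.6  299.8] [-180.   -0.   68.]
```

Request:
{"fn": "carry_out", "kwargs": {"deltas": [0,0,4.6,-0.031,-0.034,-0.01,-1,0,0,4.6,-0.034,-0.031,-0.01,-1,0,0,4.6,-0.037,-0.028,-0.01,-1,0,0,4.5,-0.039,-0.025,-0.01,-1,0,0,4.6,-0.04,-0.022,-0.01,-1,0,0,4.5,-0.042,-0.019,-0.01,-1,0,0,4.6,-0.044,-0.016,-0.01,-1,0,0,4.5,-0.044,-0.012,-0.01,-1,0,0,4.6,-0.046,-0.008,-0.009,-1,0,0,4.5,-0.046,-0.005,-0.01,-1]}}

```text
clock: 1.35
eef_pos: [400.9, 188.7, 330.5]
tool_rot: [-3.141, -0.0, 2.005]
force: [1.2, 0.5, 0.6]
width: 85.2
gripper_force: 0.0
```

Request:
{"fn": "carry_out", "kwargs": {"deltas": [0,0,4.7,-0.042,-0.001,0.003,-1,0,0,4.7,-0.043,0.002,0.003,-1,0,0,4.7,-0.042,0.006,0.003,-1,0,0,4.7,-0.041,0.009,0.003,-1,0,0,4.7,-0.041,0.013,0.003,-1,0,0,4.7,-0.039,0.016,0.003,-1,0,0,4.7,-0.038,0.019,0.003,-1,0,0,4.7,-0.036,0.022,0.003,-1,0,0,4.7,-0.035,0.025,0.003,-1,0,0,4.7,-0.032,0.028,0.003,-1,0,0,0,0,0,0,-1]}}

```text
clock: 2.72
eef_pos: [569.9, -203.1, 299.4]
tool_rot: [-3.141, 0.003, 1.183]
force: [-0.4, 1.5, -0.5]
width: 85.1
gripper_force: 0.0
```

```bash
python3 - <<'E'
from plan import *
s=ctrl.read_state();print(s["clock"],s["eef_pos"],np.degrees(s["tool_rot"]),s["qpos"])
c=ctrl.calibration("wrist");i=ctrl.get_image("wrist");np.save("w1.npy",i)
import pickle;pickle.dump(c,open("w1.pkl","wb"))
cv2.imwrite("pics/w1.png",cv2.resize(cv2.convertScaleAbs(i[:,:,::-1],alpha=1.4),(768,576)))
for nm,X in (("rim",(570,-200,197)),("hcorner",(595,-144,182)),("jar",(566,-203,83))): print(nm,proj("wrist",X,c)*1.5)
E
```

```text
2.725 [ 569.9 -203.1  299.4] [-180.     0.2   67.8] [-0.1  0.6  0.6  1.6 -0.3  1.1  0.2]
rim [388.  285.2]
hcorner [391.8 156.4]
jar [385.1 240.8]
```

View pics/w1.png

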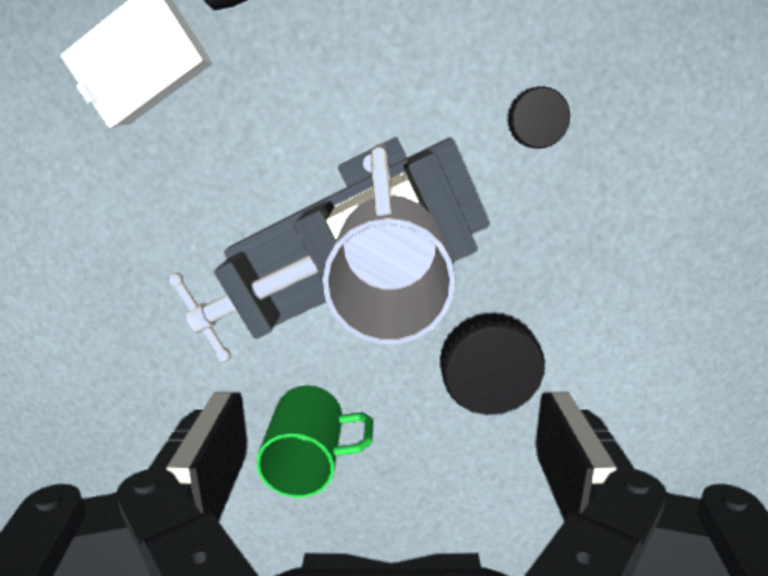

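The wrist view shows the mug rim centred at about (389,281) and the handle's upper outer end at about (378,152), close to the predictions. The open fingers are clear on both sides.

```bash
python3 - <<'E'
from plan import *
import pickle;c=pickle.load(open("w1.pkl","rb"))
f=lambda u,v,z:onz("wrist",(u/1.5,v/1.5),z,c)
r=f(389,281,197);print(r)
for p in ((378,149,182),(380,205,182)):
    h=f(*p);d=h-r;print(h,np.hypot(*d[:2]),np.degrees(np.arctan2(d[1],d[0])))
for p in ((246,312,69),(490,220,69),(225,248,0),(400,140,0),(202,316,42)): print(p,f(*p))
E
```

```text
[ 571.3 -198.2  197. ]
[ 590.1 -138.2  182. ] 62.88591472506493 72.55648066703775
[ 580.5 -163.8  182. ] 35.51438264315436 75.00003321277427
(246, 312, 69) [ 443.3 -216.9   69. ]
(490, 220, 69) [ 641.3 -220.5   69. ]
(225, 248, 0) [ 424.5 -172.6    0. ]
(400, 140, 0) [ 601.7 -146.6    0. ]
(202, 316, 42) [ 395.3 -212.5   42. ]
```

```bash
python3 - <<'E'
from plan import *
plan([(571,-199,290,-18.5,2),(571,-199,147,-18.5,6)],-1)
E
```

```text
at [ 569.7 -200.6  299.4] [-179.9    0.1   67.9] w 85.2064087250858
0, 0, -1.8, 0.001, 0, 0.005, -1, -0.1, 0.1, -1.8, 0.001, 0.001, 0.004, -1, 0, 0, 0, 0, 0, 0.024, -1, 0, 0, 0, 0, 0, 0.024, -1, 0, 0, 0, 0, 0, 0.024, -1, 0, 0, 0, 0, 0, 0.024, -1, 0, 0, 0, 0, 0, 0.024, -1, 0, 0, 0, 0, 0, 0.023, -1
end [ 571.4 -199.   147.4] [180.   -0.   71.5]
```

Request:
{"fn": "carry_out", "kwargs": {"deltas": [0,0,-1.8,0.001,0.001,0.005,-1,0,0,-1.8,0.001,0,0.004,-1,0,0,0,0,0,0.024,-1,0,0,0,0,0,0.024,-1,0,0,0,0,0,0.024,-1,0,0,0,0,0,0.024,-1,0,0,0,0,0,0.024,-1,0,0,0,0,0,0.023,-1,0,0,0,0,0,0,-1]}}

```text
clock: 3.9
eef_pos: [570.8, -196.1, 146.8]
tool_rot: [-3.138, -0.001, 1.253]
force: [-0.1, 0.6, -0.4]
width: 85.5
gripper_force: 0.0
```

Request:
{"fn": "carry_out", "kwargs": {"deltas": [0,0,0,0,0,0,0.0,0,0,0,0,0,0,0.3,0,0,0,0,0,0,0.6,0,0,0,0,0,0,1,0,0,0,0,0,0,1,0,0,0,0,0,0,1]}}

```text
clock: 4.65
eef_pos: [572.4, -197.8, 149.6]
tool_rot: [3.14, -0.001, 1.251]
force: [-1.7, 2.3, 6.9]
width: 63.6
gripper_force: 66.1
```

```bash
python3 - <<'E'
from plan import *
plan([(571,-199,200,-18.5,3),(560,-180,240,-16,2),(478,98,235,11.5,9),(478,98,215,11.5,2)],1)
E
```

```text
at [ 572.4 -197.8  149.6] [179.9  -0.   71.7] w 63.628399337569846
0, 0, 0.1, -0.001, 0, -0.017, 1, 0, 0, 0, 0, 0, -0.017, 1, 0.1, 0, 0.1, -0.001, -0.001, -0.016, 1, 0, 0, -1.3, 0.007, -0.008, -0.02, 1, 0, 0, -1.2, 0.008, -0.008, -0.02, 1, 0, 0, -3.1, 0.027, -0.017, 0.001, 1, 0, 0, -3.1, 0.028, -0.016, 0, 1, 0, 0, -3, 0.029, -0.014, 0.001, 1, 0, 0, -3.1, 0.03, -0.013, 0, 1, 0, 0, -3, 0.03, -0.011, 0.001, 1, 0, 0, -3.1, 0.031, -0.01, 0, 1, 0, 0, -3, 0.031, -0.008, 0.001, 1, 0, 0, -3.1, 0.032, -0.006, 0, 1, 0, 0, -3, 0.032, -0.004, 0.001, 1, 0, 0, 0, 0, 0, 0.01, 1, 0, 0, 0, 0, 0, 0.01, 1
end [478.2  98.4 214.8] [180.   -0.  101.5]
```

Request:
{"fn": "carry_out", "kwargs": {"deltas": [0,0,0,0,0,-0.01,1,0,0,0,0,0,-0.02,1,0,0,0,0,0,-0.02,1,0,0,-1.3,0.007,-0.008,-0.02,1,0,0,-1.2,0.008,-0.008,-0.02,1]}}

```text
clock: 5.28
eef_pos: [560.6, -177.8, 239.4]
tool_rot: [-3.141, -0.0, 1.295]
force: [-0.5, -0.1, -2.3]
width: 63.9
gripper_force: 66.2
```

Request:
{"fn": "carry_out", "kwargs": {"deltas": [0,0,-3.1,0.027,-0.017,0,1,0,0,-3.1,0.028,-0.016,0,1,0,0,-3,0.029,-0.014,0,1,0,0,-3.1,0.03,-0.013,0,1,0,0,-3,0.03,-0.011,0,1,0,0,-3.1,0.031,-0.01,0,1,0,0,-3,0.031,-0.008,0,1,0,0,-3.1,0.032,-0.006,0,1,0,0,-3,0.032,-0.004,0,1,0,0,0,0,0,0,1,0,0,0,0,0,0,1]}}

```text
clock: 6.65
eef_pos: [478.3, 99.4, 238.8]
tool_rot: [3.141, 0.0, 1.774]
force: [-0.4, -0.6, -2.2]
width: 63.6
gripper_force: 66.0
```

```bash
python3 - <<'E'
from plan import *
s=ctrl.read_state();print(s["eef_pos"],np.degrees(s["tool_rot"]),s["width"])
o=[]
for n,x,y,w,h in (("scene",190,80,130,120),("side",180,100,130,120)):
    i=ctrl.get_image(n)[y:y+h,x:x+w,::-1]
    i=cv2.convertScaleAbs(i,alpha=1.5);k=390/130
    i=cv2.resize(i,None,fx=3,fy=3,interpolation=cv2.INTER_CUBIC)
    for q in range(0,w,20): cv2.putText(i,str(x+q),(q*3,10),0,.35,(0,255,255))
    for q in range(0,h,20): cv2.putText(i,str(y+q),(0,q*3+4),0,.35,(0,255,255))
    o.append(i)
cv2.imwrite("pics/pre.png",np.hstack(o))
E
```

```text
[478.3  99.4 238.8] [180.    0.  101.7] 63.61866643580797
```

View pics/pre.png

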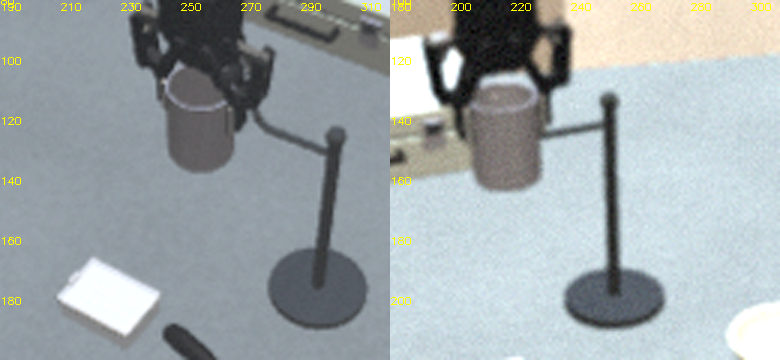

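The scene and side crops show the mug held upright left of the stand: rim at about (200,88) in the left panel and (505,96) in the right. The handle is hidden behind the mug, so I'll look with the wrist camera.

```bash
python3 - <<'E'
from plan import *
print(tri([ray("scene",(190+200/3-.3,80+88/3-.3)),ray("side",(180+115/3-.3,100+96/3-.3))]))
c=ctrl.calibration("wrist");i=ctrl.get_image("wrist")
import pickle;pickle.dump(c,open("w2.pkl","wb"))
cv2.imwrite("pics/w2.png",cv2.resize(cv2.convertScaleAbs(i[:,:,::-1],alpha=1.4),(768,576)))
u=np.array([np.cos(np.radians(11.7)),np.sin(np.radians(11.7))])
B=np.array([586.5,166.5])
for nm,X in (("rim",(478,99,288)),("tip",(*(B-82*u),231)),("bend",(*(B-72*u),215)),("post",(*(B-7*u),215)),("ball",(*B,241))): print(nm,proj("wrist",X,c)*1.5)
E
```

```text
[480.4  92.6 287.7]
rim [388.2 505.1]
tip [515.1 250.5]
bend [534.  238.6]
post [719.3 239.9]
ball [789.6 260.4]
```

View pics/w2.png

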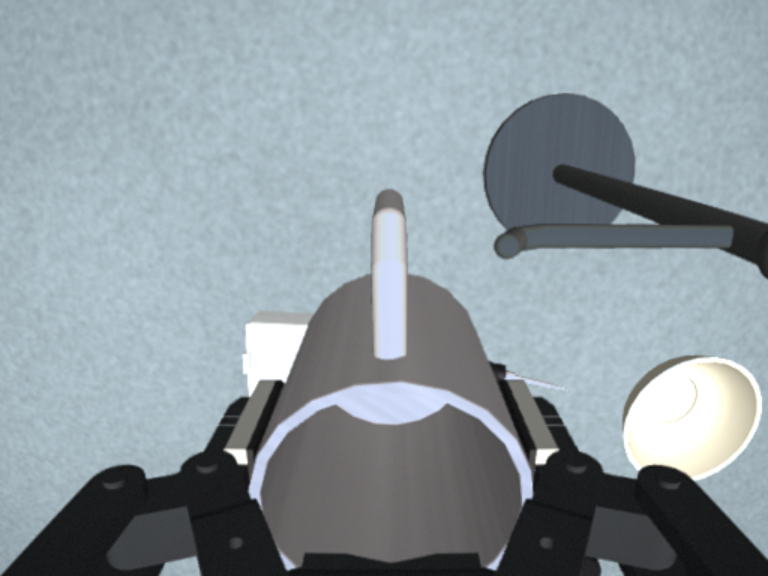

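The wrist view shows the handle pointing straight up the image at u=389, from v≈205 to 357. The hook bar is level in the image at v≈237, its tip at (509,244), and the far rim edge is at v≈381.

```bash
python3 - <<'E'
from plan import *
import pickle;c=pickle.load(open("w2.pkl","rb"))
s=ctrl.read_state();p=s["eef_pos"];R=Ro.from_euler("xyz",s["tool_rot"])
for nm,u,v,z in (("rimfar",389,381,288),("handle end",389,203,275),("hook bar",600,237,215),("bar L",535,237,215),("bar R",725,237,215),("tip",509,244,231),("tipleft",495,244,231)):
    X=onz("wrist",(u/1.5,v/1.5),z,c);print(nm,X,R.inv().apply(X-p))
E
```

```text
rimfar [471.9 130.  288. ] [ 32.   -0.2 -49.5]
handle end [465.2 163.  275. ] [ 65.7  -0.2 -36.5]
hook bar [537.7 157.  215. ] [45.4 69.6 23.6]
bar L [516.2 152.5 215. ] [45.2 47.6 23.5]
bar R [581.3 166.5 215. ] [ 45.9 114.2  23.6]
tip [503.9 151.4 231. ] [46.7 35.3  7.5]
tipleft [499.8 150.6 231. ] [46.7 31.1  7.5]
```

Request:
{"fn": "carry_out", "kwargs": {"deltas": [0,0,0,0,0,0.012,1,0,0,0,0,0,0.012,1,0,0,0,0,0,0,1,0,0,0,0,0.014,0,1,0,0,0,0,0.014,0,1,0,0,0,0,0.014,0,1,0,0,0,0,0.014,0,1,0,0,0,0,0.014,0,1,0,0,0,0,0,0,1]}}

```text
clock: 7.92
eef_pos: [548.1, 114.0, 214.1]
tool_rot: [3.141, 0.0, 1.774]
force: [-0.4, -0.3, -1.7]
width: 63.4
gripper_force: 66.4
```

Request:
{"fn": "carry_out", "kwargs": {"deltas": [0,0,0,0,0,0.007,1,0,0,0,0,0,0.007,1,0,0,0,0,0,0.004,1,0,0,0,0,0,0.003,1,0,0,0,0,0,0,1]}}

```text
clock: 8.55
eef_pos: [546.8, 113.8, 193.1]
tool_rot: [-3.141, -0.0, 1.774]
force: [-0.1, 0.3, -1.4]
width: 64.0
gripper_force: 66.4
```

Request:
{"fn": "carry_out", "kwargs": {"deltas": [0,0,0,0,0,0.002,1,0,0,0,0,0,0,1]}}

```text
clock: 8.8
eef_pos: [547.0, 113.8, 191.3]
tool_rot: [-3.142, -0.0, 1.774]
force: [0.0, 0.3, -0.8]
width: 63.5
gripper_force: 66.4
```

Request:
{"fn": "carry_out", "kwargs": {"deltas": [0,0,0,0,0,0.002,1,0,0,0,0,0,0,1]}}

```text
clock: 9.05
eef_pos: [547.2, 113.9, 189.5]
tool_rot: [3.141, -0.0, 1.774]
force: [-0.9, -0.5, 0.5]
width: 63.9
gripper_force: 66.7
```

Request:
{"fn": "carry_out", "kwargs": {"deltas": [0,0,0,0,0,0.001,1,0,0,0,0,0,0,1]}}

```text
clock: 9.3
eef_pos: [547.3, 113.9, 189.1]
tool_rot: [3.141, -0.0, 1.774]
force: [-0.7, -0.9, 4.5]
width: 63.5
gripper_force: 67.3
```

Request:
{"fn": "carry_out", "kwargs": {"deltas": [0,0,0,0,0,0,0,0,0,0,0,0,0,-1,0,0,0,0,0,0,-1,0,0,0,0,0,0,-1,0,0,0,0,0,0,-1,0,0,0,0,0,0,-1]}}

```text
clock: 10.05
eef_pos: [547.0, 113.8, 188.2]
tool_rot: [-3.141, 0.0, 1.774]
force: [0.6, 0.4, 0.2]
width: 85.3
gripper_force: 0.0
```

```bash
python3 - <<'E'
from plan import *
i=ctrl.get_image("wrist")
cv2.imwrite("pics/w3.png",cv2.resize(cv2.convertScaleAbs(i[:,:,::-1],alpha=1.4),(640,480)))
E
```

```text
(no output)
```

View pics/w3.png

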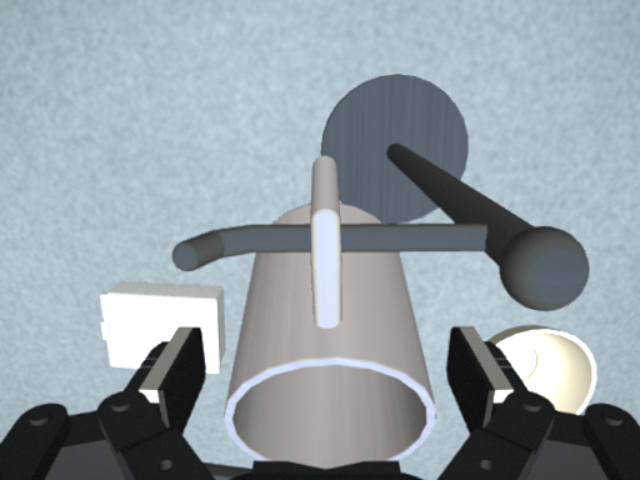

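The wrist view shows the mug hanging by its handle, bar at (327,265) in the middle of the hook. It has swung down, and the open fingers are clear on both sides. Next I'll back off straight up and go to the cap.

```bash
python3 - <<'E'
from plan import *
plan([(547,114,310,11.7,4),(565,-205,230,-50,8)],-1)
E
```

```text
at [547.  113.8 188.2] [-180.    -0.   101.6] w 85.53982931358155
0, 0, 0, 0, 0, -0.03, -1, 0, 0, 0, 0, 0, -0.031, -1, 0, 0, 0, 0, 0, -0.03, -1, 0, 0, -0.1, 0, 0, -0.031, -1, 0, 0, 7.7, -0.039, -0.006, 0.01, -1, 0, 0, 7.7, -0.04, -0.001, 0.01, -1, 0, 0, 7.7, -0.04, 0.005, 0.01, -1, 0, 0, 7.7, -0.039, 0.01, 0.01, -1, 0, 0, 7.7, -0.037, 0.015, 0.01, -1, 0, 0, 7.7, -0.034, 0.02, 0.01, -1, 0, 0, 7.8, -0.031, 0.025, 0.01, -1, 0, 0, 7.7, -0.028, 0.028, 0.01, -1
end [ 565.  -204.5  230.2] [-180.    0.   40.]
```

Request:
{"fn": "carry_out", "kwargs": {"deltas": [0,0,0,0,0,-0.02,-1,0,0,0,0,0,-0.034,-1,0,0,0,0,0,-0.034,-1,0,0,0,0,0,-0.034,-1]}}

```text
clock: 10.6
eef_pos: [546.8, 113.8, 311.4]
tool_rot: [-3.141, -0.0, 1.774]
force: [-0.4, 0.5, 0.4]
width: 85.4
gripper_force: 0.0
```

Request:
{"fn": "carry_out", "kwargs": {"deltas": [0,0,7.7,-0.039,-0.006,0.01,-1,0,0,7.7,-0.04,-0.001,0.01,-1,0,0,7.7,-0.04,0.005,0.01,-1,0,0,7.7,-0.039,0.01,0.01,-1,0,0,7.7,-0.037,0.015,0.01,-1,0,0,7.7,-0.034,0.02,0.01,-1,0,0,7.8,-0.031,0.025,0.01,-1,0,0,7.7,-0.028,0.028,0.01,-1,0,0,0,0,0,0,-1,0,0,0,0,0,0,-1]}}

```text
clock: 11.85
eef_pos: [564.6, -203.8, 230.1]
tool_rot: [-3.141, -0.0, 0.698]
force: [-0.4, 0.7, 0.3]
width: 85.1
gripper_force: 0.0
```

```bash
python3 - <<'E'
from plan import *
s=ctrl.read_state();print(s["clock"],s["eef_pos"],np.degrees(s["tool_rot"]),s["qpos"])
c=ctrl.calibration("wrist");i=ctrl.get_image("wrist")
import pickle;pickle.dump(c,open("w4.pkl","wb"))
cv2.imwrite("pics/w4.png",cv2.resize(cv2.convertScaleAbs(i[:,:,::-1],alpha=1.8),(768,576)))
for X in ((566,-203,112),): print(proj("wrist",X,c)*1.5)
E
```

```text
11.85 [ 564.6 -203.8  230.1] [-179.9   -0.    40. ] [-0.1  0.7  0.7  1.7 -0.5  1.  -0.1]
[390.7 279.5]
```

View pics/w4.png

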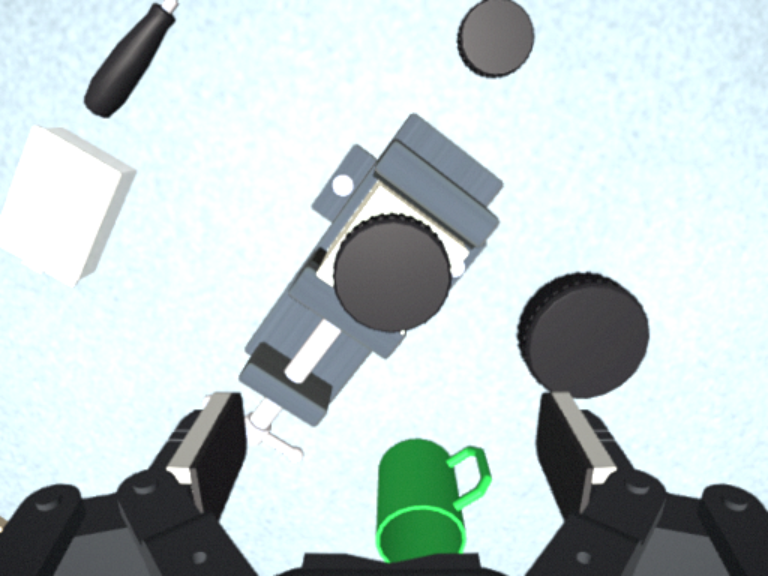

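The wrist view shows the cap's top face centred at about (392,275), 117 px across, with nothing in the way of the fingers.

```bash
python3 - <<'E'
from plan import *
import pickle;c=pickle.load(open("w4.pkl","rb"))
f=lambda u,v,z:onz("wrist",(u/1.5,v/1.5),z,c)
m=f(392.5,275.5,112);print(m,f(334,275,112)-f(451,275,112))
d=f(374,175,69)-f(483,248,69);print(d,np.degrees(np.arctan2(d[1],d[0]))-90)
plan([(m[0],m[1],140,-50,4),(m[0],m[1],82,-50,4)],-1)
E
```

```text
[ 568.3 -202.3  112. ] [-39.4  47.1   0. ]
[-8.8 77.8  0. ] 6.432987238646106
at [ 564.8 -203.1  230.2] [-179.9   -0.    40.1] w 85.24343611464424
0, 0, 0, 0.001, 0, 0.023, -1, 0, 0, 0, 0.001, 0.001, 0.022, -1, 0, 0, 0, 0.001, 0, 0.023, -1, -0.1, 0, 0.1, 0, 0.001, 0.022, -1, 0, 0, 0, 0, 0, 0.015, -1, 0, 0, 0, 0, 0, 0.014, -1, 0, 0, 0, 0, 0, 0.015, -1, 0, 0, 0, 0, 0, 0.014, -1
end [ 568.5 -202.6   82.2] [180.  -0.  40.]
```

Request:
{"fn": "carry_out", "kwargs": {"deltas": [0,0,0,0.001,0.001,0.023,-1,0,0,0,0.001,0,0.022,-1,0,0,0,0.001,0,0.023,-1,0,0,0,0,0,0.022,-1,0,0,0,0,0,0.02,-1,0,0,0,0,0,0.018,-1,0,0,0,0,0,0.014,-1,0,0,0,0,0,0.005,-1,0,0,0,0,0,0,-1]}}

```text
clock: 13.02
eef_pos: [567.5, -203.4, 83.3]
tool_rot: [-3.142, 0.0, 0.697]
force: [1.0, -0.1, -0.4]
width: 85.6
gripper_force: 0.0
```

Request:
{"fn": "carry_out", "kwargs": {"deltas": [0,0,0,0,0,0,0.0,0,0,0,0,0,0,0.3,0,0,0,0,0,0,0.6,0,0,0,0,0,0,1,0,0,0,0,0,0,1,0,0,0,0,0,0,1]}}

```text
clock: 13.78
eef_pos: [567.2, -202.8, 84.3]
tool_rot: [-3.14, -0.001, 0.697]
force: [-2.8, 0.5, 6.3]
width: 62.5
gripper_force: 64.0
```

Request:
{"fn": "carry_out", "kwargs": {"deltas": [0,0,-4,0,0,0,1,0,0,-6,0,0,-0.001,1,0,0,-6,0,0,0,1,0,0,-6,0,0,0,1,0,0,0,0,0,0,1]}}

```text
clock: 14.4
eef_pos: [567.4, -202.7, 85.1]
tool_rot: [-3.141, -0.001, 1.081]
force: [-1.2, 2.5, 5.9]
width: 63.0
gripper_force: 66.4
```

Request:
{"fn": "carry_out", "kwargs": {"deltas": [0,0,-7,0,0,0,1,0,0,-7,0,0,-0.001,1,0,0,-7,0,0,0,1,0,0,0,0,0,0,1]}}

```text
clock: 14.9
eef_pos: [567.1, -203.0, 85.7]
tool_rot: [-3.141, -0.001, 1.445]
force: [-1.3, 2.4, 5.5]
width: 62.6
gripper_force: 66.4
```

```bash
python3 - <<'E'
from plan import *
s=ctrl.read_state();print(s["eef_pos"],np.degrees(s["tool_rot"]),s["torque"],s["force"],s["qpos"])
c=ctrl.calibration("wrist");i=ctrl.get_image("wrist");np.save("w5.npy",i)
E
```

```text
[ 567.1 -203.    85.7] [-180.    -0.1   82.8] [0.6 0.7 0.1] [-1.3  2.4  5.5] [ 0.1  0.8  0.4  1.8 -0.4  0.7  0.6]
```

Request:
{"fn": "carry_out", "kwargs": {"deltas": [0,0,-6,0,0,0,1,0,0,-7,0,0,0,1,0,0,-6,0,0,0,1,0,0,-6,0,0,0,1,0,0,0,0,0,0,1]}}

```text
clock: 15.58
eef_pos: [567.2, -203.0, 85.7]
tool_rot: [-3.142, -0.001, 1.881]
force: [-3.0, 2.6, 6.4]
width: 62.6
gripper_force: 66.6
```

```bash
python3 - <<'E'
from plan import *
s=ctrl.read_state();print(s["eef_pos"],np.degrees(s["tool_rot"]),s["torque"],s["force"])
E
```

```text
[ 567.2 -203.    85.7] [-180.    -0.   107.8] [0.5 0.6 0.1] [-3.   2.6  6.4]
```

Request:
{"fn": "carry_out", "kwargs": {"deltas": [0,0,0,0,0,-0.002,1,0,0,0,0,0,-0.002,1,0,0,0,0,0,0,1]}}

```text
clock: 15.95
eef_pos: [567.1, -203.1, 89.0]
tool_rot: [-3.141, -0.001, 1.883]
force: [-2.0, 2.2, -0.6]
width: 62.6
gripper_force: 65.8
```

Request:
{"fn": "carry_out", "kwargs": {"deltas": [0,0,0,0,0,-0.002,1,0,0,0,0,0,0,1]}}

```text
clock: 16.2
eef_pos: [567.2, -203.1, 91.2]
tool_rot: [-3.141, -0.001, 1.884]
force: [-1.8, 2.7, -0.7]
width: 62.5
gripper_force: 65.8
```

The wrist force equals the cap's weight, so the threads have let go.

Request:
{"fn": "carry_out", "kwargs": {"deltas": [0,0,0,0,0,-0.006,1,0,0,0,0,0,-0.008,1,0,0,0,0,0,-0.008,1,0,0,0,0,0,-0.004,1,0,0,0,0,0,0,1,0,0,0,0,0,0,1]}}

```text
clock: 16.95
eef_pos: [567.3, -203.3, 117.2]
tool_rot: [-3.141, -0.0, 1.884]
force: [-0.4, 0.2, -0.7]
width: 63.0
gripper_force: 65.9
```

```bash
python3 - <<'E'
from plan import *
s=ctrl.read_state();print(s["eef_pos"],s["force"])
o=[]
for n,x,y,w,h in (("side",200,110,130,180),("scene",160,110,160,180)):
    i=ctrl.get_image(n)[y:y+h,x:x+w,::-1]
    i=cv2.convertScaleAbs(i,alpha=1.6)
    o.append(cv2.resize(i,None,fx=2.75,fy=2.75,interpolation=cv2.INTER_CUBIC))
cv2.imwrite("pics/fin.png",np.hstack(o))
E
```

```text
[ 567.3 -203.3  117.2] [-0.4  0.2 -0.7]
```

View pics/fin.png

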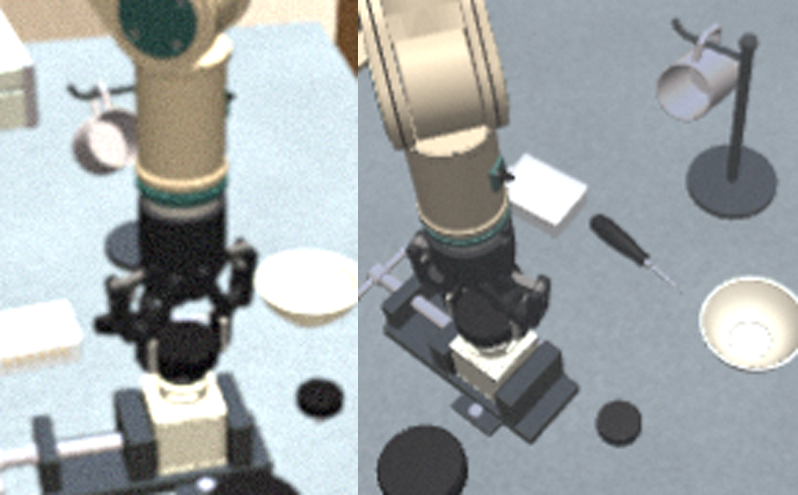

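The final view shows the mug still hanging on the hook and the jar standing in the vice. The gripper holds the cap level over the neck with a gap below it. From the lift, the cap edge is about 105 mm above the jar's underside. Bystanders are untouched, so I'm handing in.

```bash
python3 -c "
from cell import ctrl
print(ctrl.finish_job())"
```

```text
the job is handed in; nothing more can be done
None
```

The job is handed in, with no verdict shown: the mug hangs on the hook, and the gripper holds the unscrewed cap level just above the jar, which still stands in the vice; the bowl, awl and box were not touched.

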